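Back a ratchet turntable off by one notch

ROBOT

A 6-joint arm with a two-finger parallel gripper is mounted at the origin on a cart in front of the work surface, level with it; the furniture and walls round the work are solid. World frame = base frame: x ahead of the robot, y to its left, z up, the work surface at z = 0. Lengths are in m, angles in degrees, forces in N, time in s.
With the tool pointing down it reaches from about 0.375 to 0.9 m from the base axis. Payload 3.1 kg.
Tool frame: the origin (TCP) lies on the centre line of the jaws, within the pads' length; the fingertips stand 22 mm ahead of it and the grasp point (between the pads) lies 3 mm ahead of it; y points along the fingers, z is the direction in which the jaws open and shut, and the axes are right-handed (so a half turn about y gives the same grasp; the last joint's range is limited). The gripper opens to 87 mm and grips with 3 to 60 N. Pads are 19 mm wide; open, the fingers measure 117 mm over their backs; the gripper's body (75 mm by 190 mm) begins 51 mm behind the grasp point.
Start: joints at [-76.175, 30.224, 82.088, -0, 67.689, -10.227], TCP at [0.255, -0.571, 0.245] pointing down, gripper open.
Joint ranges: [-176.69, 176.69], [-43.24, 126.21], [12.49, 139.97], [-82, 262], [0, 151.66], [-163.58, 163.58]. Speed limits (degrees/s): [159.86, 159.86, 180, 180, 180, 180].

INTERFACE

Orientations are given as a 3x3 rotation matrix whose columns are the frame's x, y, z axes.
In Python, from rig import bot gives the robot as it stands.
- The arm moves only by the tool jog_arm, never from a script. Its argument "motion" is one flat list of numbers, 6 for each row, row after row: the shift along the tool's x, y, z in mm, then the turn, a rotation vector about the tool's x, y, z in degrees. A call has 1 to 20 rows; each row is the pose to reach, as a shift and turn from the pose commanded when the call began, along the tool's axes at that moment; what a row does not reach only later rows make up. A row lasts 1/8 s, in which the tool goes at most 62.5 mm and 10.7 degrees, less where a joint would pass 70% of its speed; a pose out of reach is approached as far as the arm can. A call with a gripper value outside its range is refused whole. "gripper" is the opening, from 0 (shut) to 1 (fully open), set as the call begins (left out, the last holds). The fingers move at their own pace and stop on an object; the grip force is fixed at half the most. Time passes only in rows, so rows that repeat a pose let the fingers close. It gives the time, the measured TCP pose, the force and the opening at its end, in the units of the state.
- bot.read_state(): the state, without advancing time (a new reading comes with each control period).
- bot.capture(name): name is "scene" or "top" or "wrist"; returns (picture, depth): 480x640x3 uint8, red, green, blue; 480x640 float32, m along the optical axis (not along the pixel's ray), 0 where there is no reading.
- bot.get_calibration(name): a dict with "mtx" (3x3 intrinsics, pixels), "pose" (4x4, takes a point from camera to world coordinates); the wrist camera has in their place "hand_eye" (4x4, takes a point from camera to tool coordinates, whose origin is the TCP and whose axes are the tool frame's). Camera axes: x right, y up, looking along -z (the intrinsics and any distortion apply to the point x, -y, -z); pixel columns grow to the right and rows downward; lengths in m; the calibration is good to about 2 mm. A picture is of the moment at which its call begins: read the wrist's pose just before it. get_calibration takes no time and is no camera call.
- bot.hand_in(): hands the job in, once; it reports no verdict.
The state is a dict: "time_s": time; "joint_positions": joint angles; "qvel": joint speeds; "tau": joint torques, N m; "position": TCP position; "tcp_rot": TCP orientation; "force": force on the tool from outside, world axes, zero at the start; "moment": the same for the moment, N m; "opening": opening from 0.0 (shut) to 1.0 (fully open).
Only numpy, scipy, OpenCV 4.12 (cv2) and the standard library are available. Lean on these libraries where they do the work, as an engineer would, in place of code of your own. Each camera call takes 0.05 s, during which the arm holds its last target.

TASK

The dish turntable has been advanced one notch too far. With a fingertip, push the orange tab of the ratchet pawl back so that the pawl lifts well clear of the teeth and stays up, push the wheel backward (clockwise seen from above) by exactly one notch (the blue pegs are there to push on), then press the pawl down again until it is fully seated in that next gap. Leave the dish lying in its place on the wheel and the things standing round the turntable where they are.

Things in the scene. Friction and masses are not known exactly. Their poses are not given: they have to be found in the camera images.
- turntable: Fixed grey base disc of the turntable, 180 mm across, 12 mm high. Origin: centre of its underside, on the worktop (z 0) and the wheel's axis; z up; its -x side roughly faces the robot. In its frame the pawl's hinge line runs along y through (52, 72, 40) mm; the pawl's arm runs from it along -x over the wheel's rim. The hinge bracket stands at y 86 to 96 mm, up to z 52 mm.
- wheel_centre (a point): Centre of the top face of the aluminium wheel (160 mm across), 26 mm above the worktop, on its vertical axis. The dish lies here inside six black pins, 7 mm high, outer sides at radius 37 mm.
- tooth_top (a point): Top of one of the ten equal steel saw teeth on the wheel's rim (radius 65 to 79 mm, 7 mm high, tops 33 mm above the worktop), one every 36 deg (0.628 rad), with flat gaps 16 mm long between them. Turns with the wheel.
- peg_top (a point): Top centre of one of the five equal blue upright finger pegs on the wheel, 9 mm thick, 22 mm above the wheel's top (tops 48 mm above the worktop), on a circle of radius 55 mm, 72 deg apart. They turn with the wheel; with the wheel joint at 0 this one lies on the base's -y side, the others 72, 144, 216 and 288 deg from it.
- wheel (a joint): Turn of the wheel, rad: about 0 at the start, positive counter-clockwise seen from above (forward), negative clockwise (backward). One notch backward is -0.628. It turns stiffly (about 1.1 N at a peg) and stays where it is left. With the pawl down, a tooth stops it within about 0.12 rad when pushed backward.
- pawl (a joint): Swing of the steel pawl about its hinge, rad: 0 fully down with its 5 mm wide nose in the gap between two teeth, growing as it lifts, stop at 0.95. Its stiff hinge (about 1.5 to 2.5 N at the tab) keeps it where it is left. The nose is 52 mm from the hinge; it clears the teeth above about 0.2 rad, and resting on top of a tooth it reads about 0.12.
- pawl_tab (a point): Centre of the front face (towards base -x) of the orange tab, 22 mm wide along y, 8 mm thick, 26 mm high, that stands up from the pawl right above its hinge. This point is 31 mm above the hinge and 71 mm above the worktop when the pawl is down; the tab's top is 13 mm higher. Pushing the tab towards base +x lifts the pawl's nose.
- pawl_arm (a point): Point on top of the pawl's arm (12 mm wide along y), 60 mm from the hinge and just beyond the nose, where it can be pressed down; 43.5 mm above the worktop when the pawl is down.
- dish_c (a point): Centre of the clear petri dish with pink filling, 57 mm across, 14 mm high, lying loose on the middle of the wheel; it turns with the wheel.
- cup_c (a point): Centre of the specimen cup with orange lid, 64 mm across, 63 mm high, standing beside the turntable; leave alone.
- dropper_c (a point): Centre of the small brown bottle with black cap, 30 mm across, 68 mm high, standing beside the turntable; leave alone.
- tape_c (a point): Centre of the roll of cream lab tape lying flat, 67 mm across, 19 mm high; leave alone.
- cup: The same specimen cup; origin at the centre of its underside, z up.
- dropper: The same small brown bottle; origin at the centre of its underside, z up.
There are look-alikes about, which are no part of the job. Leave any black or red look-alike of the part that bears dish_c alone.

How it is judged:
By the outcome, as a careful person would: the job done as asked, in the order asked, and still so for the second after the job is handed in, with the robot touching nothing.
It also fails if it takes over 48 s, if anything falls off the work surface, if the arm or the gripper's body presses on something with over 40 N, if the wrist force passes 120 N, or if a joint passes its speed limit or range.

## Working session

There is one attempt and no reset: what is moved stays moved. The work goes in short steps, Python scripts to look and compute and a tool call to move; the robot and the scene stay as the last step left them, time stands still between calls to the robot, and variables do not carry over. Pictures are saved under pics/ and viewed, and the job is handed in when it is done.

Besides the shell and the picture viewer there is one more tool, called after "Request:" as name(argument=value, ...) on one line, values as JSON. jog_arm: Moves the arm, as the interface text tells. Its arguments: {"type":"object","properties":{"motion":{"type":"array","items":{"type":"number"}},"gripper":{"type":"number"}},"required":["motion"]}

```bash
ls; mkdir -p pics
python3 - <<'E'
from rig import bot
import cv2,numpy as np
s=bot.read_state();print(s)
for n in("scene","top"):
    p,d=bot.capture(n);cv2.imwrite(f"pics/{n}0.png",p[:,:,::-1]);np.savez(f"pics/{n}0.npz",p=p,d=d)
    print(n,bot.get_calibration(n))
print(bot.get_calibration("wrist"))
E
```

```text
pics
{'time_s': 0.0, 'joint_positions': array([-7.61763138e+01,  3.02792840e+01,  8.21592466e+01, -6.69846104e-04,
        6.76869256e+01, -1.02268455e+01]), 'qvel': array([-0.03684906, -0.13609665,  0.04246073,  0.03195904, -0.04360292,
        0.06378072]), 'tau': array([ 8.01573078e-04, -4.40039635e+01, -1.76590741e+01,  6.35130052e-02,
        5.83134172e-02, -1.43945490e-04]), 'position': array([ 0.25457191, -0.57003579,  0.24355228]), 'tcp_rot': array([[-9.13184670e-01, -5.33679225e-04,  4.07545671e-01],
       [-4.07545845e-01,  2.12361556e-03, -9.13182279e-01],
       [-3.78123919e-04, -9.99997603e-01, -2.15675193e-03]]), 'force': array([0.56546141, 0.98634385, 0.49976924]), 'moment': array([-0.01674586, -0.00923893, -0.01684405]), 'opening': 0.9994451612201213}
scene {'mtx': array([[477.76872843,   0.        , 320.43449626],
       [  0.        , 477.76872843, 229.86625419],
       [  0.        ,   0.        ,   1.        ]]), 'pose': array([[-0.85535268,  0.24200358, -0.45804591,  0.04888452],
       [-0.5173368 , -0.35277448,  0.77968763,  0.73792536],
       [ 0.02710029,
[... 341 characters left out ...]
      [-0.99994446,  0.01004655, -0.00318521, -0.04047305],
       [-0.00125861,  0.18622842,  0.98250567,  1.03321723],
       [ 0.        ,  0.        ,  0.        ,  1.        ]])}
{'mtx': array([[359.85084507,   0.        , 318.19449754],
       [  0.        , 359.85084507, 248.21792655],
       [  0.        ,   0.        ,   1.        ]]), 'hand_eye': array([[-4.86933551e-04, -9.59898637e-01, -2.80346875e-01,
        -7.65297111e-02],
       [ 4.81406526e-04,  2.80346651e-01, -9.59898705e-01,
        -1.40617555e-01],
       [ 9.99999766e-01, -6.02367700e-04,  3.25591278e-04,
        -1.42185962e-03],
       [ 0.00000000e+00,  0.00000000e+00,  0.00000000e+00,
         1.00000000e+00]])}
```

View pics/scene0.png

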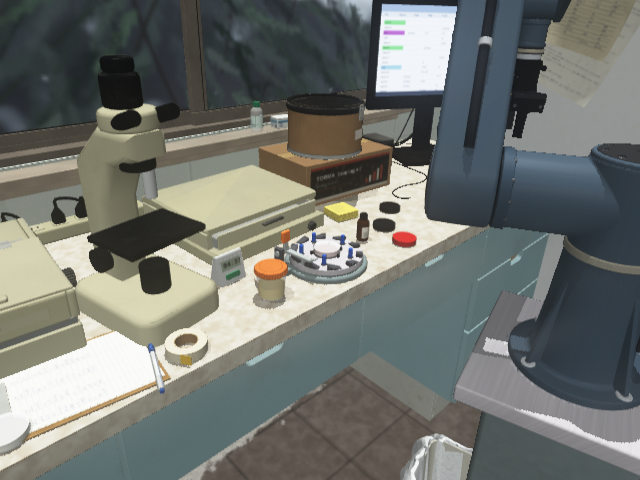

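View pics/top0.png

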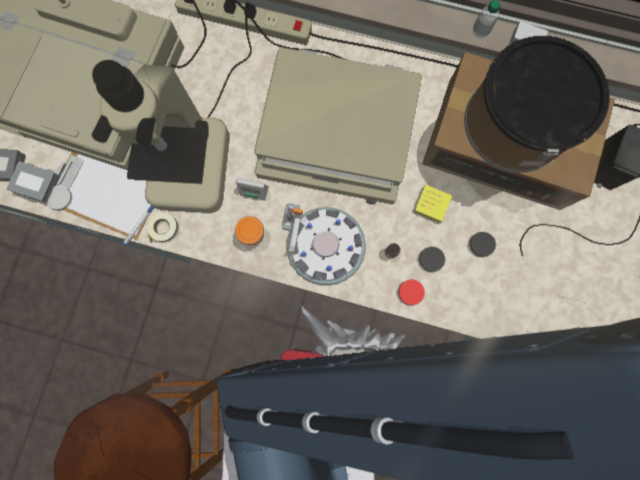

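The turntable is at top (326,245), with the orange tab near (295,212). Things it could be confused with are the orange cup lid (250,230), the black discs (432,259) and (482,244), and the red disc (411,292). I'll check with a close crop.

```bash
cat > h.py <<'E'
import cv2,numpy as np
from rig import bot
def ray(cal,uv,pose=None):
    M=cal["mtx"];P=cal["pose"] if pose is None else pose
    uv=np.atleast_2d(np.asarray(uv,float))
    d=np.stack([(uv[:,0]-M[0,2])/M[0,0],-(uv[:,1]-M[1,2])/M[1,1],-np.ones(len(uv))],1)
    return P[:3,3],d@P[:3,:3].T
def onz(cal,uv,z,pose=None):
    o,d=ray(cal,uv,pose);t=(z-o[2])/d[:,2];return o+d*t[:,None]
def proj(cal,X,pose=None):
    M=cal["mtx"];P=cal["pose"] if pose is None else pose
    c=(np.atleast_2d(X)-P[:3,3])@P[:3,:3]
    return np.stack([M[0,0]*c[:,0]/-c[:,2]+M[0,2],-M[1,1]*c[:,1]/-c[:,2]+M[1,2]],1)
def wpose(s):
    T=np.eye(4);T[:3,:3]=s["tcp_rot"];T[:3,3]=s["position"]
    return T@bot.get_calibration("wrist")["hand_eye"]
def blobs(img,lo,hi,amin=6):
    h=cv2.cvtColor(img,cv2.COLOR_RGB2HSV);m=cv2.inRange(h,np.array(lo),np.array(hi))
    n,l,st,c=cv2.connectedComponentsWithStats(m)
    return m,l,[(i,st[i,4],c[i].round(2),st[i,:4]) for i in range(1,n) if st[i,4]>=amin]
E
python3 - <<'E'
from h import *
z=np.load("pics/top0.npz");p=z["p"]
c=p[190:295,265:385];cv2.imwrite("pics/topc.png",cv2.resize(c[:,:,::-1],None,fx=6,fy=6,interpolation=cv2.INTER_CUBIC)[:600])
z2=np.load("pics/scene0.npz");c=z2["p"][220:290,260:380];cv2.imwrite("pics/scc.png",cv2.resize(c[:,:,::-1],None,fx=6,fy=6,interpolation=cv2.INTER_CUBIC))
cal=bot.get_calibration("top")
print("blue")
for b in blobs(p,(105,120,60),(130,255,255),4)[2]:
    print(b[1:],onz(cal,b[2],.048))
print("orange")
for b in blobs(p,(5,150,120),(18,255,255),4)[2]: print(b[1:],onz(cal,b[2],.07))
E
```

```text
blue
(np.int32(10), array([150.3, 208.1]), array([149, 206,   4,   5], dtype=int32)) [[0.57434865 0.33597268 0.048     ]]
(np.int32(9), array([338., 221.]), array([337, 220,   3,   3], dtype=int32)) [[ 0.54928604 -0.08030364  0.048     ]]
(np.int32(7), array([309.  , 224.29]), array([308, 223,   3,   3], dtype=int32)) [[ 0.54121683 -0.01647951  0.048     ]]
(np.int32(9), array([350.33, 247.11]), array([349, 246,   4,   3], dtype=int32)) [[ 0.491241   -0.10733255  0.048     ]]
(np.int32(7), array([303.29, 253.  ]), array([302, 252,   3,   3], dtype=int32)) [[ 0.47720632 -0.00496724  0.048     ]]
(np.int32(9), array([329., 267.]), array([328, 266,   3,   3], dtype=int32)) [[ 0.44717261 -0.06108811  0.048     ]]
orange
(np.int32(27), array([296.93, 210.3 ]), array([293, 209,   9,   4], dtype=int32)) [[0.56717422 0.00955986 0.07      ]]
(np.int32(583), array([248.85, 229.99]), array([236, 217,  27,  27], dtype=int32)) [[0.52262419 0.11199312 0.07      ]]
(np.int32(4), array([196.75, 423.  ]), array([196, 422,   2,   3], dtype=int32)) [[0.13003749 0.20044825 0.07      ]]
(np.int32(7), array([194.57, 436.14]), array([194, 434,   2,   5], dtype=int32)) [[0.10544353 0.20329066 0.07      ]]
```

View pics/topc.png

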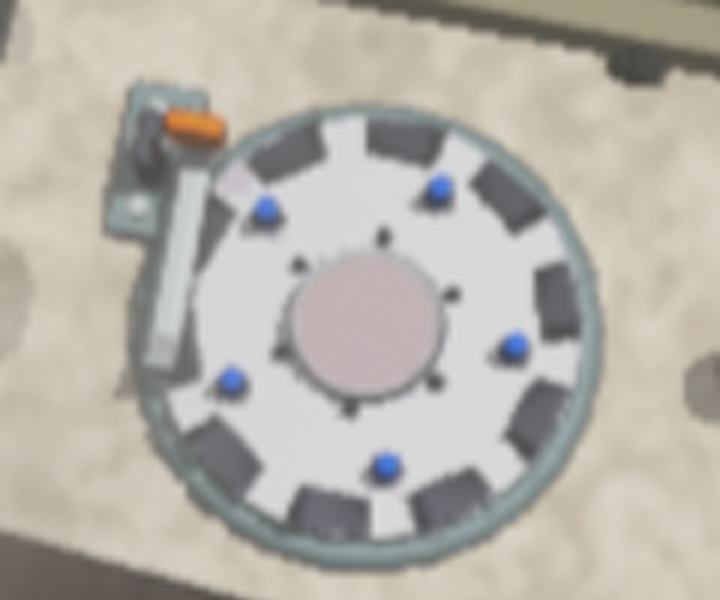

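View pics/scc.png

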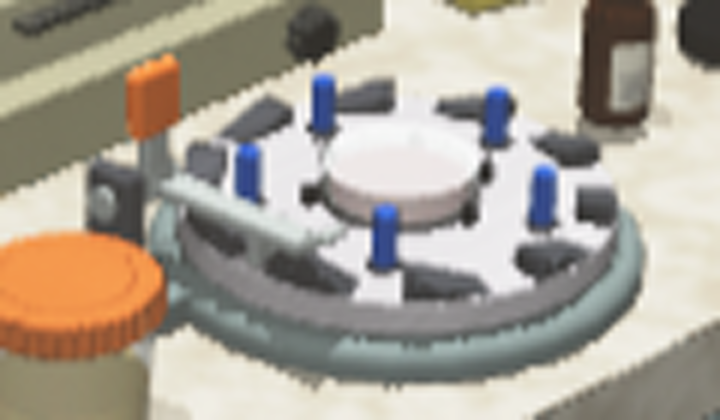

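The tab, pawl and pegs are identified: this is the white wheel with orange tab at top (296,210). The cup lid is a separate object at (249,230). Next I'll work out the geometry and the first approach.

```bash
cat >> h.py <<'E'
def fitpegs(pts):
    pts=np.asarray(pts)[:,:2];C=pts.mean(0);v=pts-C
    a=np.degrees(np.arctan2(v[:,1],v[:,0]));k=np.exp(1j*np.radians(5*a)).mean()
    return C,np.hypot(*v.T),np.degrees(np.angle(k))/5   # angle mod 72
def B(x,y,z,C,yaw):
    c,s=np.cos(np.radians(yaw)),np.sin(np.radians(yaw))
    return np.array([C[0]+(c*x-s*y)/1e3,C[1]+(s*x+c*y)/1e3,z/1e3])
def shift(s,p,xang=None,pos=None):
    R=s["tcp_rot"];d=R.T@(np.asarray(p)-(s["position"] if pos is None else pos))*1e3
    cur=np.degrees(np.arctan2(R[1,0],R[0,0]))
    r=None if xang is None else -((xang-cur+180)%360-180)
    print("shift mm",d.round(1),"turn y deg",r)
E
python3 - <<'E'
from h import *
cal=bot.get_calibration("top");z=np.load("pics/top0.npz");d=z["d"]
pk=[(338,221),(309,224.29),(350.33,247.11),(303.29,253),(329,267)]
C,r,a=fitpegs(onz(cal,pk,.046));print(C,r,a)
def P(u,v):
    o,dd=ray(cal,(u,v));X=o+dd[0]*d[v,u];return X.round(3)
for uv in [(330,150),(330,185),(265,170),(395,180),(300,185),(252,187),(500,90),(440,160),(392,250),(249,230),(180,190),(120,90)]:print(uv,P(*uv))
# arm direction from arm pixels
ap=np.array([[265+195/6,190+165/6],[265+160/6,190+365/6]]);w=onz(cal,ap,.043);v=w[0]-w[1];print("yaw",np.degrees(np.arctan2(v[1],v[0])))
t=onz(cal,[(296.93,210.3)],.084)[0,:2]-C;print("tab",t,"yaw",np.degrees(np.arctan2(t[1],t[0]))-np.degrees(np.arctan2(72,52)))
s=bot.read_state();shift(s,[.52,0,.24],170,[.255,-.571,.245])
E
```

```text
[ 0.50157569 -0.05406174] [0.05488334 0.05497244 0.05433539 0.05474096 0.05462094] -28.510648112567196
(330, 150) [ 0.697 -0.061  0.093]
(330, 185) [ 0.635 -0.062  0.036]
(265, 170) [0.669 0.086 0.038]
(395, 180) [ 0.631 -0.201  0.089]
(300, 185) [0.64  0.006 0.019]
(252, 187) [0.623 0.111 0.056]
(500, 90) [ 0.751 -0.368  0.259]
(440, 160) [ 0.688 -0.307  0.06 ]
(392, 250) [ 0.483 -0.195  0.065]
(249, 230) [0.524 0.113 0.063]
(180, 190) [0.616 0.272 0.05 ]
(120, 90) [0.66  0.254 0.415]
yaw -8.611348845102619
tab [0.06212593 0.06289439] yaw -8.810171394806595
shift mm [-474.7    6.  -413.4] turn y deg 34.05036117554209
```

Request:
jog_arm(motion=[-475,5,-413,0,34,0,-475,5,-413,0,34,0,-475,5,-413,0,34,0,-475,5,-413,0,34,0,-475,5,-413,0,34,0,-475,5,-413,0,34,0,-475,5,-413,0,34,0,-475,5,-413,0,34,0,-475,5,-413,0,34,0,-475,5,-413,0,34,0,-475,5,-413,0,34,0,-475,5,-413,0,34,0,-475,5,-413,0,34,0,-475,5,-413,0,34,0,-475,5,-413,0,34,0,-475,5,-413,0,34,0], gripper=0)

```text
time_s: 2.1
position: [0.5201, -0.0005, 0.2396]
tcp_rot: [[-0.985, 0.0, -0.174], [0.174, 0.0, -0.985], [-0.0, -1.0, -0.0]]
force: [0.2, -0.8, -0.2]
opening: 0.002
```

Run:
```python
from h import *
s=bot.read_state();p,d=bot.capture("wrist");print(s["time_s"],s["position"],s["tcp_rot"].round(3),s["opening"],s["qvel"].round(1))
cv2.imwrite("pics/w1.png",p[:,:,::-1]);np.savez("pics/w1.npz",p=p,d=d,T=wpose(s))
for b in blobs(p,(105,120,60),(130,255,255),20)[2]:print(b[1:])
for b in blobs(p,(5,150,120),(18,255,255),20)[2]:print(b[1:])
```

```text
2.1 [ 0.52007373 -0.00053914  0.23960637] [[-0.985  0.    -0.174]
 [ 0.174  0.    -0.985]
 [-0.    -1.    -0.   ]] 0.0019528575711156894 [ 0.3  0.1 -0.1 -0.  -0.1  0. ]
(np.int32(77), array([398.49, 181.08]), array([394, 176,  10,  11], dtype=int32))
(np.int32(81), array([331.47, 202.05]), array([327, 197,  10,  11], dtype=int32))
(np.int32(72), array([434.62, 236.36]), array([430, 230,  10,  12], dtype=int32))
(np.int32(92), array([330.36, 265.96]), array([327, 260,   8,  13], dtype=int32))
(np.int32(103), array([390.68, 284.93]), array([386, 278,  11,  14], dtype=int32))
(np.int32(252), array([298.38, 186.7 ]), array([286, 181,  26,  12], dtype=int32))
(np.int32(3372), array([196.73, 246.12]), array([164, 213,  66,  66], dtype=int32))
(np.int32(25), array([161.08, 369.36]), array([157, 367,   9,   5], dtype=int32))
```

View pics/w1.png

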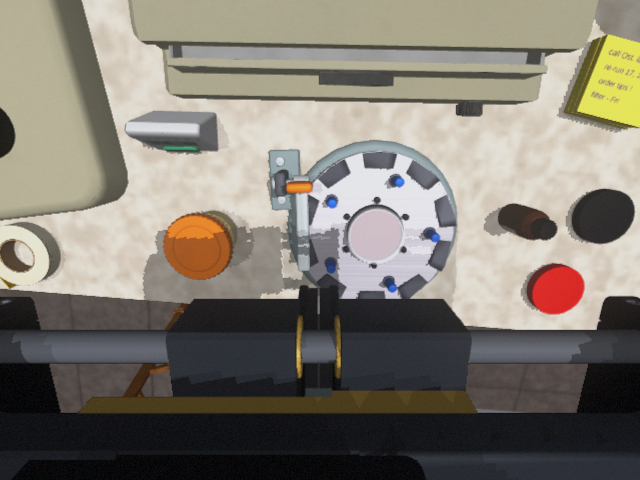

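The wrist view shows the tab top at (298,187) and pegs at (398,181), (331,202), (435,236), (330,266) and (391,285). The fingertips are at (318,300).

Run:
```python
from h import *
z=np.load("pics/w1.npz");T=z["T"];p=z["p"];d=z["d"];cal=bot.get_calibration("wrist")
pk=[b[2] for b in blobs(p,(105,120,60),(130,255,255),20)[2]]
W=onz(cal,pk,.043,T);print(W.round(4));C,r,a=fitpegs(W);print(C,r,a)
# orange tab top/edges
m,l,bs=blobs(p,(5,150,120),(18,255,255),100)
b=[x for x in bs if x[1]<1000][0];ys,xs=np.where(l==b[0]);print(xs.min(),xs.max(),ys.min(),ys.max())
o,dd=ray(cal,np.stack([xs,ys],1),T);X=o+dd*d[ys,xs][:,None];print("tab depth pts mean",X.mean(0),"z pct",np.percentile(X[:,2],[5,50,95]))
top=X[X[:,2]>.080];print(len(top),top.mean(0),top.min(0),top.max(0))
t=top.mean(0)[:2]-C;print(np.hypot(*t),np.degrees(np.arctan2(t[1],t[0]))-np.degrees(np.arctan2(72,52)))
# wheel-rim / arm line
c=p[170:300,250:350];cv2.imwrite("pics/w1c.png",cv2.resize(c[:,:,::-1],None,fx=4.5,fy=4.5,interpolation=cv2.INTER_CUBIC))
```

```text
[[ 0.5487 -0.08    0.043 ]
 [ 0.5402 -0.0157  0.043 ]
 [ 0.4901 -0.1085  0.043 ]
 [ 0.4777 -0.0043  0.043 ]
 [ 0.4473 -0.0607  0.043 ]]
[ 0.50080246 -0.05383237] [0.05459112 0.05484915 0.05570174 0.05470183 0.05396528] -28.671799877523842
286 311 181 192
tab depth pts mean [0.56393073 0.00927926 0.08328615] z pct [0.07266442 0.08367603 0.08538849]
221 [0.56364927 0.00926849 0.08503161] [ 0.55895857 -0.01283006  0.08010312] [0.59489427 0.01976177 0.380227  ]
0.08905863559670173 -9.046769353787113
```

View pics/w1c.png

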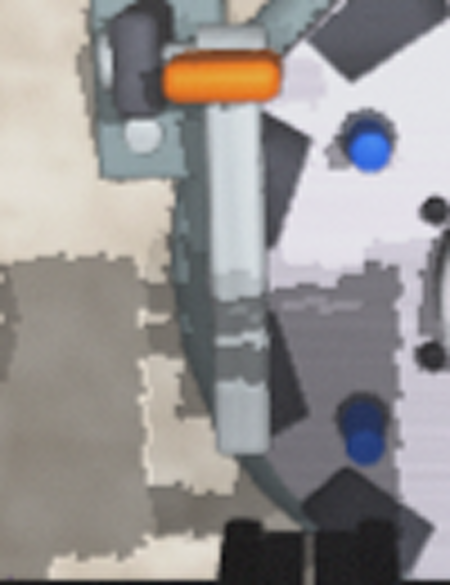

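Run:
```python
from h import *
s=bot.read_state();shift(s,[.5405,.013,.088],171)
```

```text
shift mm [-17.7 151.6 -16.7] turn y deg -0.9920569024193924
```

Request:
jog_arm(motion=[-18,60,-17,0,-1,0,-18,110,-17,0,-1,0,-18,151.5,-17,0,-1,0,-18,151.5,-17,0,-1,0,-18,151.5,-17,0,-1,0])

```text
time_s: 2.78
position: [0.5419, 0.0135, 0.0892]
tcp_rot: [[-0.988, 0.002, -0.156], [0.156, -0.0, -0.988], [-0.002, -1.0, 0.0]]
force: [0.3, -0.4, 0.8]
opening: 0.007
```

Request:
jog_arm(motion=[-4,0,0,0,0,0,-8,0,0,0,0,0,-11,0,0,0,0,0,-14,0,0,0,0,0,-17,0,0,0,0,0,-17,0,0,0,0,0])

```text
time_s: 3.52
position: [0.5581, 0.011, 0.088]
tcp_rot: [[-0.988, 0.001, -0.156], [0.156, -0.0, -0.988], [-0.001, -1.0, -0.0]]
force: [-2.0, 0.3, 1.8]
opening: 0.008
```

Run:
```python
from h import *
s=bot.read_state();print(s["time_s"],s["position"],s["force"])
p,d=bot.capture("scene");cv2.imwrite("pics/s2.png",cv2.resize(p[200:300,230:390,::-1],None,fx=5,fy=5,interpolation=cv2.INTER_CUBIC))
```

```text
3.525 [0.55809131 0.01097707 0.08799971] [-1.95509291  0.31257546  1.79148782]
```

View pics/s2.png

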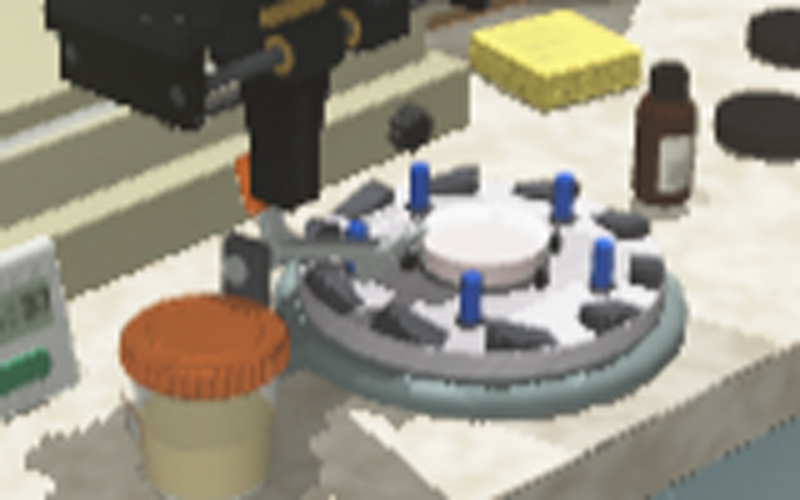

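The tab is tilting back and the pawl is lifting in scene crop (340,240). I'll push further, then back off and rise.

Request:
jog_arm(motion=[-3,0,0,0,0,0,-6,0,0,0,0,0,-9,0,0,0,0,0,-10.5,0,0,0,0,0,-10.5,0,0,0,0,0])

```text
time_s: 4.2
position: [0.5685, 0.0093, 0.0881]
tcp_rot: [[-0.988, 0.001, -0.156], [0.156, -0.0, -0.988], [-0.001, -1.0, 0.0]]
force: [-1.1, 0.7, -1.1]
opening: 0.01
```

Request:
jog_arm(motion=[10,0,0,0,0,0,25,0,0,0,0,0,25,-60,0,0,0,0,25,-100,0,0,0,0,25,-100,0,0,0,0])

```text
time_s: 4.82
position: [0.5459, 0.0129, 0.1918]
tcp_rot: [[-0.988, 0.01, -0.155], [0.155, -0.002, -0.988], [-0.01, -1.0, 0.0]]
force: [0.4, -0.2, -1.5]
opening: 0.006
```

Run:
```python
from h import *
s=bot.read_state();print(s["time_s"],s["position"],s["force"])
p,d=bot.capture("wrist");cv2.imwrite("pics/w3.png",p[:,:,::-1]);np.savez("pics/w3.npz",p=p,d=d,T=wpose(s))
p,d=bot.capture("scene");cv2.imwrite("pics/s3.png",cv2.resize(p[200:300,230:390,::-1],None,fx=5,fy=5,interpolation=cv2.INTER_CUBIC))
```

```text
4.825 [0.54588696 0.01290156 0.19175218] [ 0.38813362 -0.21082656 -1.4940102 ]
```

View pics/s3.png

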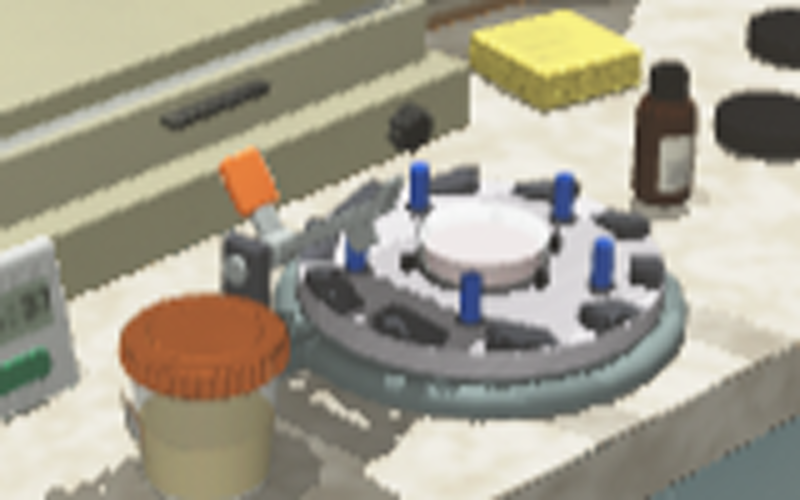

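View pics/w3.png

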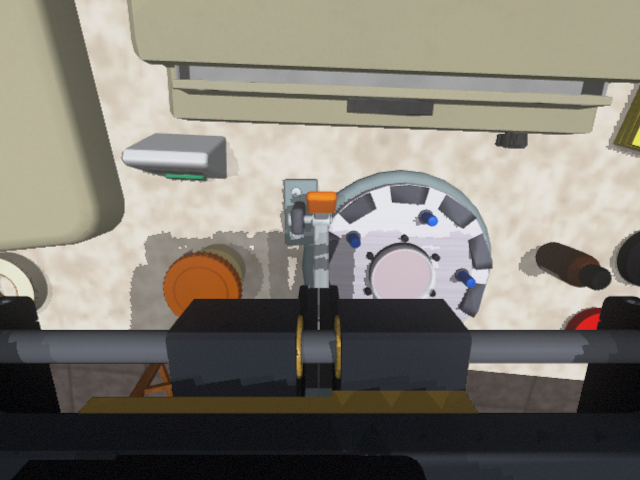

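The pawl stays up: the tab is tilted at scene crop (250,180) and the wheel hasn't moved. Next is the −y peg.

Run:
```python
from h import *
z=np.load("pics/w3.npz");T=z["T"];p=z["p"];cal=bot.get_calibration("wrist")
b=[x for x in blobs(p,(5,150,120),(18,255,255),100)[2] if x[1]<1200]
print([(x[1:],onz(cal,x[2],.075,T)) for x in b])
s=bot.read_state();shift(s,[.5127,-.1121,.14],169.4);shift(s,[.5127,-.1121,.060],169.4)
```

```text
[((np.int32(588), array([321.08, 201.78]), array([307, 192,  30,  21], dtype=int32)), array([[0.58171733, 0.00619631, 0.075     ]]))]
shift mm [ 10.7  48.4 128.6] turn y deg 1.6600126888567672
shift mm [ 10.8 128.4 128.6] turn y deg 1.6600126888567672
```

Request:
jog_arm(motion=[9,48,128.5,0,1.7,0,9,48,128.5,0,1.7,0,9,48,128.5,0,1.7,0,9,85,128.5,0,1.7,0,9,128,128.5,0,1.7,0,9,128,128.5,0,1.7,0,9,128,128.5,0,1.7,0])

```text
time_s: 5.8
position: [0.5147, -0.1118, 0.0605]
tcp_rot: [[-0.983, 0.0, -0.184], [0.184, 0.0, -0.983], [-0.0, -1.0, -0.0]]
force: [0.9, -0.2, 1.2]
opening: 0.007
```

Run:
```python
from h import *
s=bot.read_state();print(s["time_s"],s["position"],s["tcp_rot"].round(3),s["force"])
C=np.array([.5012,-.054]);R=s["tcp_rot"]
for D in (0,6,12,18,24,30,33,36):
    f=np.radians(-100.6-D);e=np.array([np.cos(f),np.sin(f)]);t=np.array([-e[1],e[0]])
    q=C+.055*e+.014*t;dw=np.array([q[0],q[1],s["position"][2]])-s["position"]
    print(D,(R.T@dw*1e3).round(1))
p,d=bot.capture("scene");cv2.imwrite("pics/s4.png",cv2.resize(p[200:300,230:390,::-1],None,fx=5,fy=5,interpolation=cv2.INTER_CUBIC))
```

```text
5.8 [ 0.51474016 -0.11181152  0.06047117] [[-0.983  0.    -0.184]
 [ 0.184  0.    -0.983]
 [-0.    -1.    -0.   ]] [ 0.89693585 -0.1888561   1.21656862]
0 [ 9.9 -0.   0.7]
6 [15.8 -0.   1.8]
12 [21.7 -0.   2.4]
18 [27.6 -0.   2.3]
24 [33.5 -0.   1.6]
30 [39.3 -0.   0.3]
33 [42.2 -0.  -0.6]
36 [44.9 -0.  -1.6]
```

View pics/s4.png

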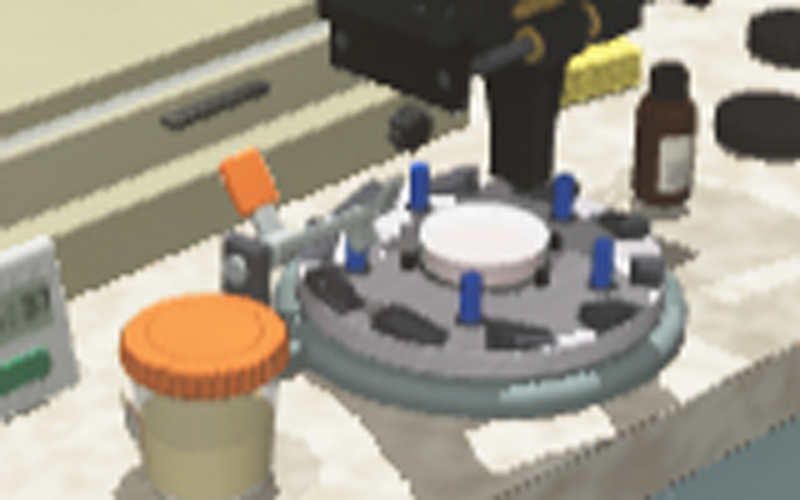

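Request:
jog_arm(motion=[5,0,0.7,0,0,0,10,0,0.7,0,0,0,13,0,1.3,0,3,0,16,0,1.8,0,6,0,19,0,2.1,0,9,0,22,0,2.4,0,12,0,25,0,2.4,0,15,0,27.6,0,2.3,0,18,0,30.6,0,2,0,21,0,33.5,0,1.6,0,24,0,36.4,0,1,0,27,0,39.3,0,0.3,0,30,0,39.3,0,0.3,0,30,0])

```text
time_s: 7.48
position: [0.4759, -0.1055, 0.0608]
tcp_rot: [[-0.759, 0.001, -0.651], [0.651, -0.001, -0.759], [-0.002, -1.0, -0.0]]
force: [0.6, 0.5, 0.2]
opening: 0.007
```

```bash
cat >> h.py <<'E'
def look(tag,Cref=np.array([.5015,-.054])):
    s=bot.read_state();cal=bot.get_calibration("top")
    p,d=bot.capture("top");cv2.imwrite(f"pics/t{tag}.png",cv2.resize(p[190:290,265:385,::-1],None,fx=6,fy=6,interpolation=cv2.INTER_CUBIC))
    def pegs(p,cal,pose,amin,z,Cref):
        m,l,bs=blobs(p,(105,120,60),(130,255,255),amin)
        for b in bs:
            w=onz(cal,b[2],z,pose)[0,:2]-Cref
            if abs(np.hypot(*w)-.055)<.006:print(b[1],b[2],"r",round(np.hypot(*w)*1e3,1),"ang",round(np.degrees(np.arctan2(w[1],w[0])),1),"mod72",round((np.degrees(np.arctan2(w[1],w[0]))+28.6)%72,1))
    print("top");pegs(p,cal,None,4,.046,Cref)
    p,d=bot.capture("wrist");cv2.imwrite(f"pics/w{tag}.png",p[:,:,::-1])
    print("wrist");pegs(p,bot.get_calibration("wrist"),wpose(s),20,.043,np.array([.5008,-.0538]))
    p,d=bot.capture("scene");cv2.imwrite(f"pics/s{tag}.png",cv2.resize(p[200:300,230:390,::-1],None,fx=5,fy=5,interpolation=cv2.INTER_CUBIC))
    print(s["time_s"],s["position"],s["force"])
E
python3 -c "
from h import *
look('5')"
```

```text
top
wrist
464 [236.8  229.96] r 55.7 ang -59.9 mod72 40.7
672 [110.57 270.28] r 53.4 ang 11.0 mod72 39.6
556 [132.44 382.8 ] r 49.3 ang 84.4 mod72 41.0
7.475 [ 0.47594689 -0.10549487  0.06076669] [0.64848191 0.49115401 0.22614532]
```

View pics/s5.png

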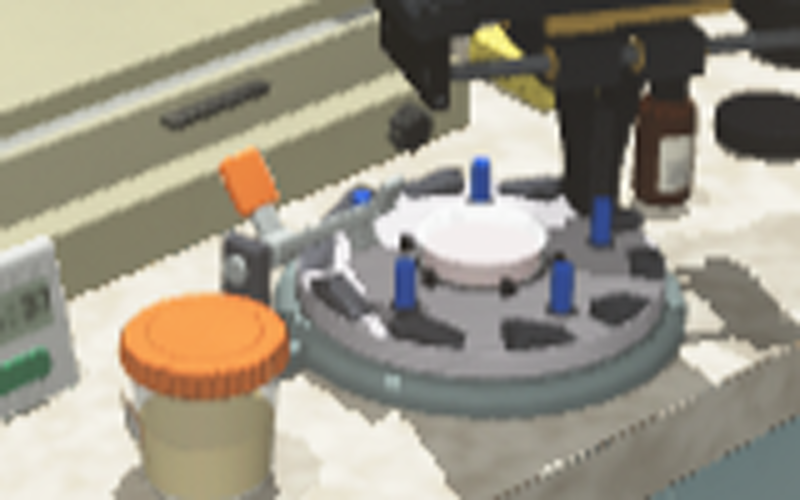

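View pics/w5.png

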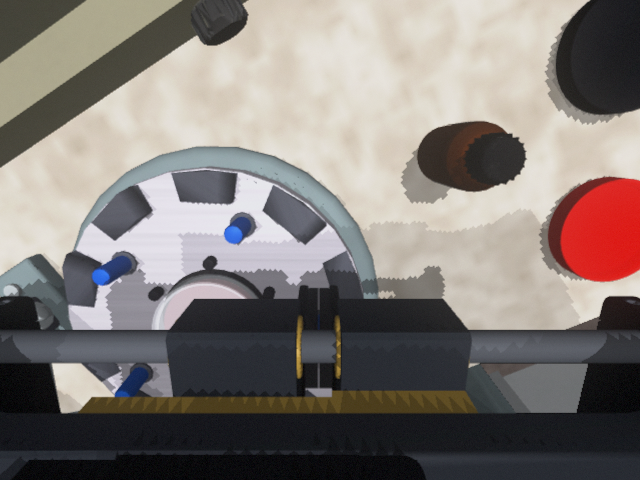

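The wheel has turned about −32°. I'll back off, rise, and measure from the earlier viewing pose.

Request:
jog_arm(motion=[-10,0,0,0,0,0,-12,-30,0,0,0,0,-12,-80,0,0,0,0,-12,-80,0,0,0,0])

```text
time_s: 8.12
position: [0.4875, -0.1145, 0.1431]
tcp_rot: [[-0.759, 0.007, -0.651], [0.651, -0.003, -0.759], [-0.008, -1.0, -0.002]]
force: [0.0, -0.3, 0.5]
opening: 0.007
```

```bash
python3 -c "
from h import *
s=bot.read_state();print(s['position']);shift(s,[.52,0,.24],170)"
```

```text
[ 0.48754605 -0.11446594  0.14306604]
shift mm [  49.2  -97.1 -108.2] turn y deg -30.633353480146724
```

Request:
jog_arm(motion=[49,-98,-108,0,-30.6,0,49,-98,-108,0,-30.6,0,49,-98,-108,0,-30.6,0,49,-98,-108,0,-30.6,0,49,-98,-108,0,-30.6,0,49,-98,-108,0,-30.6,0])

```text
time_s: 8.88
position: [0.5171, -0.0001, 0.2365]
tcp_rot: [[-0.984, -0.003, -0.177], [0.177, 0.0, -0.984], [0.003, -1.0, 0.0]]
force: [-0.1, 0.4, 0.2]
opening: 0.006
```

```bash
python3 -c "
from h import *
look('6')"
```

```text
top
9 [345. 259.] r 55.3 ang -130.9 mod72 41.7
9 [315.89 265.67] r 55.7 ang 157.5 mod72 42.1
wrist
80 [356.28 179.56] r 54.2 ang 13.7 mod72 42.3
73 [424.27 194.75] r 54.8 ang -59.5 mod72 41.1
84 [320.39 237.31] r 54.9 ang 85.2 mod72 41.8
78 [424.76 260.14] r 55.1 ang -130.9 mod72 41.7
104 [362.84 283.86] r 54.4 ang 156.8 mod72 41.4
8.875 [ 5.17086205e-01 -8.29571467e-05  2.36549838e-01] [-0.122288    0.42344733  0.16580564]
```

View pics/w6.png

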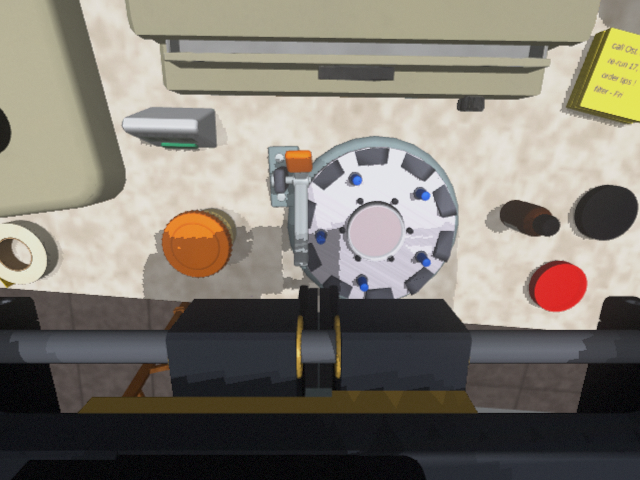

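View pics/t6.png

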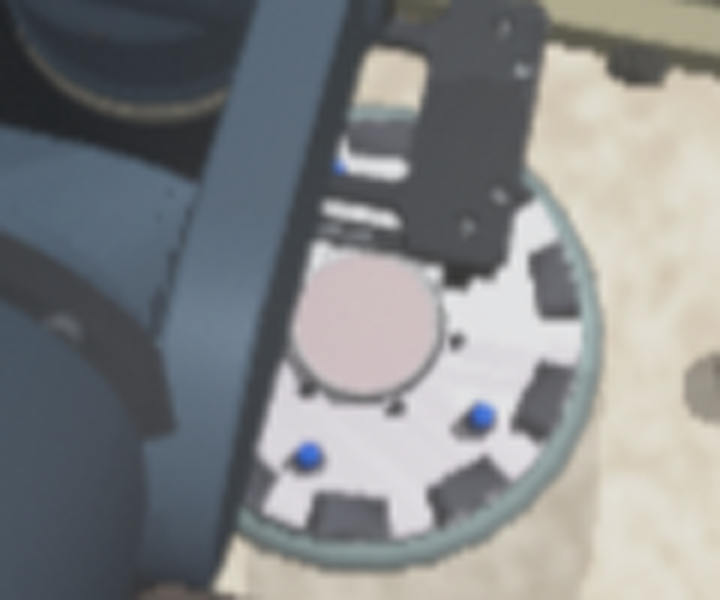

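Both views agree on −30.3°. The remaining 5.7° goes through the same peg.

Run:
```python
from h import *
s=bot.read_state();print(s["position"])
C=np.array([.5012,-.054])
f=np.radians(-130.6);e=np.array([np.cos(f),np.sin(f)]);t=np.array([-e[1],e[0]])
q=C+.055*e+.023*t;print(q)
for z in(.13,.0605):shift(s,[*q,z],139.4)
```

```text
[5.17575785e-01 3.71612237e-05 2.37183841e-01]
[ 0.48287066 -0.11072773]
shift mm [ 14.4 107.2 115.1] turn y deg 30.450047643797348
shift mm [ 14.3 176.7 115.1] turn y deg 30.450047643797348
```

Request:
jog_arm(motion=[16,107,115,0,30.6,0,16,107,115,0,30.6,0,16,107,115,0,30.6,0,16,107,115,0,30.6,0,16,107,115,0,30.6,0])

```text
time_s: 9.65
position: [0.4827, -0.1097, 0.1314]
tcp_rot: [[-0.759, 0.001, -0.651], [0.651, 0.0, -0.759], [-0.0, -1.0, -0.0]]
force: [-0.0, 0.3, -0.4]
opening: 0.004
```

Run:
```python
from h import *
s=bot.read_state();print(s["position"])
shift(s,[.48287,-.11073,.0605],139.4)
```

```text
[ 0.48266824 -0.10969583  0.13140798]
shift mm [-0.8 70.9  0.7] turn y deg 0.010417837071230451
```

Request:
jog_arm(motion=[-1,40,0.7,0,0,0,-1,71,0.7,0,0,0,-1,71,0.7,0,0,0,-1,71,0.7,0,0,0])

```text
time_s: 10.15
position: [0.4837, -0.1106, 0.0614]
tcp_rot: [[-0.76, 0.002, -0.65], [0.65, -0.001, -0.76], [-0.002, -1.0, -0.001]]
force: [0.8, 0.9, -0.3]
opening: 0.004
```

Run:
```python
from h import *
s=bot.read_state();print(s["position"],s["force"],s["tcp_rot"].round(3));R=s["tcp_rot"]
C=np.array([.5012,-.054])
for D in (30,32,34,35.7):
    f=np.radians(-100.6-D);e=np.array([np.cos(f),np.sin(f)]);t=np.array([-e[1],e[0]])
    q=C+.055*e+.014*t;dw=np.array([q[0],q[1],s["position"][2]])-s["position"]
    print(D,(R.T@dw*1e3).round(1))
```

```text
[ 0.48367968 -0.11061671  0.06136337] [ 0.81444227  0.86825872 -0.32037474] [[-0.76   0.002 -0.65 ]
 [ 0.65  -0.001 -0.76 ]
 [-0.002 -1.    -0.001]]
30 [ 9.5 -0.   0.6]
32 [11.5 -0.   1.1]
34 [13.4 -0.   1.4]
35.7 [15.1 -0.   1.7]
```

Request:
jog_arm(motion=[5,0,0.6,0,0,0,9.5,0,0.6,0,0,0,11.5,0,1.1,0,2,0,13.4,0,1.4,0,4,0,14.6,0,1.7,0,5.7,0,14.6,0,1.7,0,5.7,0,14.6,0,1.7,0,5.7,0])

```text
time_s: 11.02
position: [0.4703, -0.1027, 0.06]
tcp_rot: [[-0.69, -0.0, -0.724], [0.724, 0.0, -0.69], [0.0, -1.0, 0.0]]
force: [0.9, -0.5, 0.4]
opening: 0.004
```

Run:
```python
from h import *
look('7')
C=np.array([.5012,-.054]);s=bot.read_state()
f=np.radians(-136.3);e=np.array([np.cos(f),np.sin(f)]);t=np.array([-e[1],e[0]])
q=C+.055*e+.014*t;shift(s,[*q,.0605],133.7)
```

```text
top
wrist
461 [236.36 229.46] r 55.8 ang -66.2 mod72 34.4
685 [108.94 268.74] r 53.4 ang 4.5 mod72 33.1
575 [129.72 382.4 ] r 49.5 ang 78.1 mod72 34.7
11.025 [ 0.47029602 -0.10266907  0.05995961] [ 0.88660893 -0.46916451  0.42804653]
shift mm [-0.2 -0.5 -1. ] turn y deg -0.046261319646731636
```

Request:
jog_arm(motion=[-10,0,0,0,0,0,-12,-30,0,0,0,0,-12,-80,0,0,0,0,-12,-80,0,0,0,0,-12,-80,0,0,0,0])

```text
time_s: 11.8
position: [0.4783, -0.1113, 0.1398]
tcp_rot: [[-0.69, -0.001, -0.724], [0.724, 0.0, -0.69], [0.001, -1.0, 0.0]]
force: [0.7, 0.9, -0.5]
opening: 0.005
```

```bash
python3 -c "
from h import *
s=bot.read_state();print(s['position'],s['joint_positions']);shift(s,[.52,0,.24],170)"
```

```text
[ 0.47829184 -0.11131995  0.1397927 ] [-2.61653357e+01  2.96211168e+01  1.06704907e+02 -1.02686182e-03
  4.37190226e+01  1.10190073e+02]
shift mm [  51.8 -100.2 -107. ] turn y deg -36.35467235392247
```

Request:
jog_arm(motion=[52,-100,-107,0,-36.3,0,52,-100,-107,0,-36.3,0,52,-100,-107,0,-36.3,0,52,-100,-107,0,-36.3,0,52,-100,-107,0,-36.3,0,52,-100,-107,0,-36.3,0,52,-100,-107,0,-36.3,0])

```text
time_s: 12.68
position: [0.5197, -0.0002, 0.2392]
tcp_rot: [[-0.984, -0.002, -0.176], [0.176, 0.0, -0.984], [0.002, -1.0, -0.0]]
force: [-0.3, -0.8, 0.4]
opening: 0.002
```

```bash
python3 -c "
from h import *
look('8')"
```

```text
top
8 [348.75 232.62] r 54.8 ang -66.0 mod72 34.6
9 [343. 261.] r 55.3 ang -137.3 mod72 35.3
12 [313.5 264.5] r 55.7 ang 151.6 mod72 36.2
wrist
80 [362.42 179.94] r 54.4 ang 7.3 mod72 35.9
73 [427.32 202.52] r 55.0 ang -65.8 mod72 34.8
83 [320.54 233.54] r 54.9 ang 79.0 mod72 35.6
85 [419.92 266.58] r 54.5 ang -137.1 mod72 35.5
102 [356.99 284.  ] r 54.4 ang 150.4 mod72 35.0
12.675 [ 5.19695736e-01 -1.93583244e-04  2.39165672e-01] [-0.26094185 -0.77047893  0.44583656]
```

View pics/s8.png

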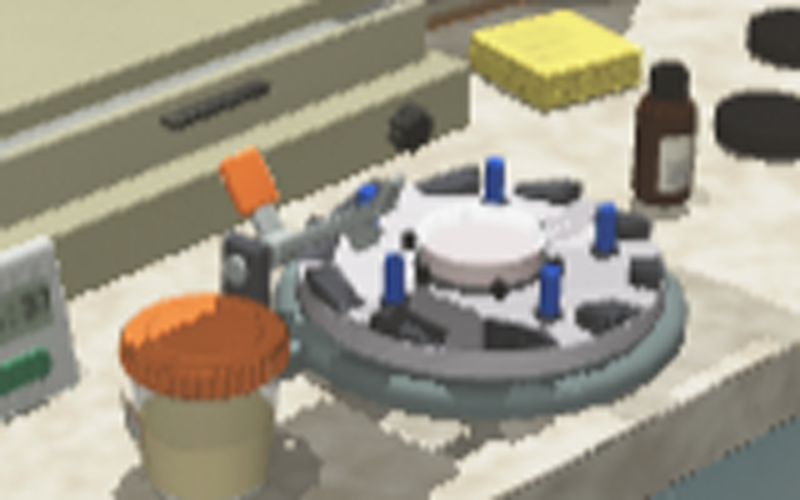

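View pics/w8.png

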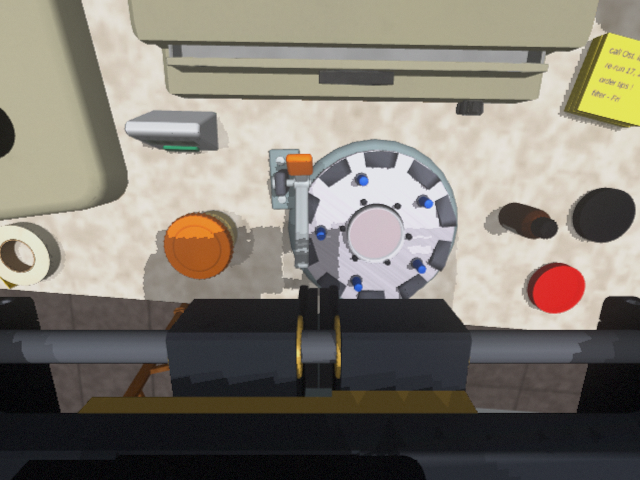

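The wheel is at −36.6° (mean of eight peg readings), within 1 mm at the rim. Next I press the pawl, with the finger turned 90° so it clears the peg beside the arm.

```bash
python3 -c "
from h import *
s=bot.read_state();print(s['position']);shift(s,[.5109,.0204,.16],-99);shift(s,[.5109,.0204,.115],-99)"
```

```text
[ 5.20002795e-01 -1.22154573e-04  2.39735829e-01]
shift mm [ 12.5  79.7 -18.6] turn y deg -91.09830720181435
shift mm [ 12.5 124.7 -18.6] turn y deg -91.09830720181435
```

Request:
jog_arm(motion=[12.5,40,-18.6,0,-20,0,12.5,80,-18.6,0,-40,0,12.5,80,-18.6,0,-60,0,12.5,80,-18.6,0,-91,0,12.5,80,-18.6,0,-91,0,12.5,80,-18.6,0,-91,0,12.5,80,-18.6,0,-91,0,12.5,80,-18.6,0,-91,0,12.5,80,-18.6,0,-91,0,12.5,80,-18.6,0,-91,0,12.5,112,-18.6,0,-91,0,12.5,112,-18.6,0,-91,0])

```text
time_s: 14.32
position: [0.5095, 0.0208, 0.1266]
tcp_rot: [[-0.159, -0.005, 0.987], [-0.987, 0.001, -0.159], [-0.0, -1.0, -0.005]]
force: [1.1, 1.0, 0.5]
opening: 0.004
```

```bash
python3 -c "
from h import *
s=bot.read_state();print(s['position'],s['force']);shift(s,[.5109,.0204,.065],-99)
p,d=bot.capture('scene');cv2.imwrite('pics/s9.png',cv2.resize(p[200:300,230:390,::-1],None,fx=5,fy=5,interpolation=cv2.INTER_CUBIC))
p,d=bot.capture('wrist');cv2.imwrite('pics/w9.png',p[:,:,::-1])
"
```

```text
[0.50951503 0.02081876 0.12662196] [1.05662828 0.97154708 0.54082673]
shift mm [ 0.2 61.6  1.7] turn y deg -0.13188401689882312
```

View pics/s9.png

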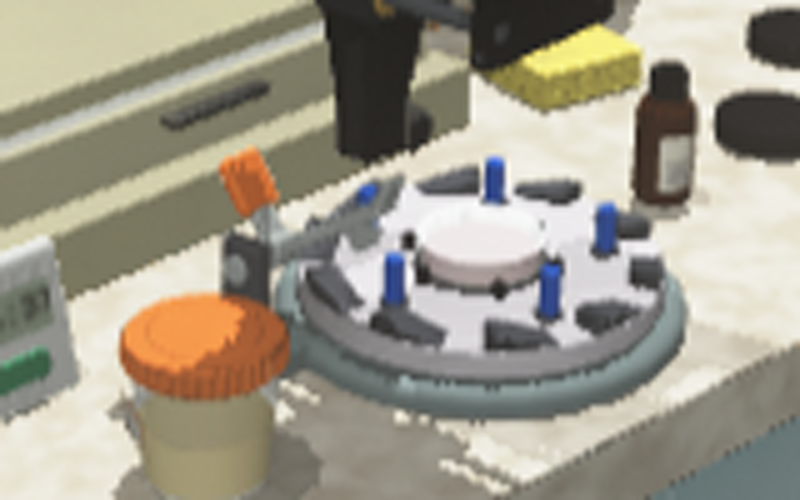

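View pics/w9.png

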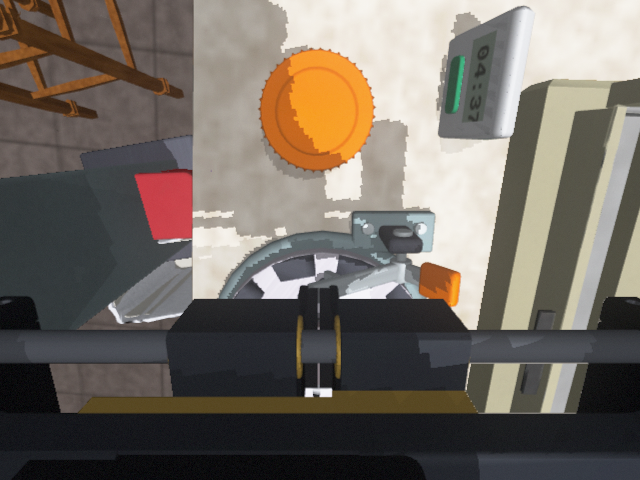

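Request:
jog_arm(motion=[0,8,1,0,0,0,0,16,1,0,0,0,0,22,1,0,0,0,0,28,1,0,0,0,0,34,1,0,0,0,0,40,1,0,0,0,0,46,1,0,0,0,0,52,1,0,0,0,0,52,1,0,0,0])

```text
time_s: 15.55
position: [0.5119, 0.0205, 0.0755]
tcp_rot: [[-0.157, -0.001, 0.988], [-0.988, 0.0, -0.157], [-0.0, -1.0, -0.001]]
force: [-0.3, 0.5, 0.6]
opening: 0.009
```

```bash
python3 -c "
from h import *
s=bot.read_state();print(s['position'],s['force'])
p,d=bot.capture('scene');cv2.imwrite('pics/s10.png',cv2.resize(p[200:300,230:390,::-1],None,fx=5,fy=5,interpolation=cv2.INTER_CUBIC))
"
```

```text
[0.51185932 0.02052475 0.07548984] [-0.28133842  0.52591891  0.61769883]
```

View pics/s10.png

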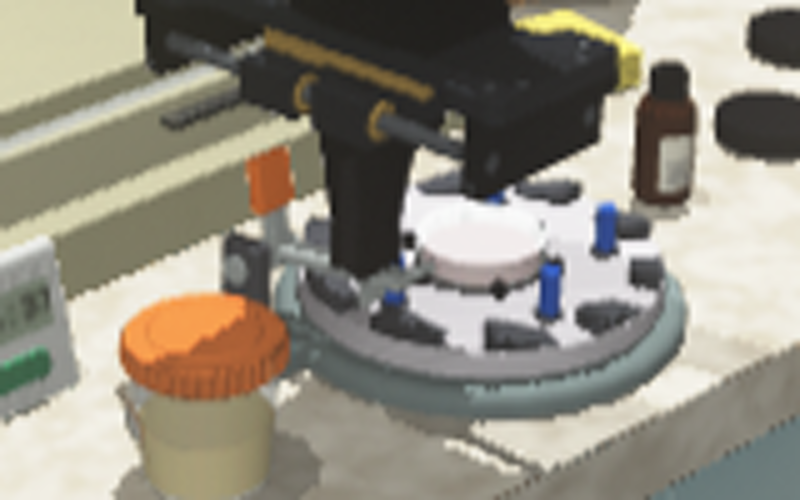

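The pawl is following the finger down. I'll continue slowly.

Request:
jog_arm(motion=[0,3,0,0,0,0,0,5,0,0,0,0,0,7,0,0,0,0,0,9,0,0,0,0,0,9,0,0,0,0,0,9,0,0,0,0])

```text
time_s: 16.35
position: [0.5123, 0.0205, 0.0671]
tcp_rot: [[-0.157, 0.0, 0.988], [-0.988, -0.0, -0.157], [0.0, -1.0, 0.0]]
force: [0.2, -0.3, 0.2]
opening: 0.007
```

Request:
jog_arm(motion=[0,1,0,0,0,0,0,2,0,0,0,0,0,2,0,0,0,0])

```text
time_s: 16.73
position: [0.5123, 0.0205, 0.0655]
tcp_rot: [[-0.157, 0.001, 0.988], [-0.988, -0.0, -0.157], [0.0, -1.0, 0.001]]
force: [-0.8, -0.1, 5.9]
opening: 0.008
```

Request:
jog_arm(motion=[0,1,0,0,0,0,0,1,0,0,0,0])

```text
time_s: 16.98
position: [0.5123, 0.0205, 0.0652]
tcp_rot: [[-0.157, 0.001, 0.988], [-0.988, -0.0, -0.157], [0.0, -1.0, 0.001]]
force: [-2.2, 1.0, 12.0]
opening: 0.005
```

Request:
jog_arm(motion=[0,-10,0,0,0,0,0,-60,0,0,0,0,0,-110,0,0,0,0,0,-150,0,0,0,0,0,-172,0,0,0,0,0,-172,0,0,0,0])

```text
time_s: 17.73
position: [0.513, 0.0204, 0.2379]
tcp_rot: [[-0.157, 0.004, 0.988], [-0.988, -0.001, -0.157], [0.0, -1.0, 0.005]]
force: [0.7, 0.5, 0.5]
opening: 0.008
```

```bash
python3 -c "
from h import *
s=bot.read_state();print(s['position']);shift(s,[.52,0,.24],170)"
```

```text
[0.51303954 0.02038832 0.23785087]
shift mm [19.  -2.1 10.1] turn y deg 90.95945125071654
```

Request:
jog_arm(motion=[19,0,10,0,20,0,19,0,10,0,40,0,19,0,10,0,60,0,19,0,10,0,91,0,19,0,10,0,91,0,19,0,10,0,91,0,19,0,10,0,91,0,19,0,10,0,91,0,19,0,10,0,91,0,19,0,10,0,91,0,19,0,10,0,91,0,19,0,10,0,91,0])

```text
time_s: 19.23
position: [0.5187, 0.0002, 0.2357]
tcp_rot: [[-0.985, -0.001, -0.174], [0.174, 0.0, -0.985], [0.001, -1.0, -0.0]]
force: [-0.2, -0.2, 0.4]
opening: 0.008
```

```bash
python3 -c "
from h import *
look('11')
import cv2
p=cv2.imread('pics/w11.png')[150:310,240:460];cv2.imwrite('pics/w11c.png',cv2.resize(p,None,fx=3.6,fy=3.6,interpolation=cv2.INTER_CUBIC))
q=p
for b in blobs(cv2.imread('pics/w11.png')[:,:,::-1].copy(),(5,150,120),(18,255,255),100)[2]:print(b[1:],onz(bot.get_calibration('wrist'),b[2],.084,wpose(bot.read_state())))"
```

```text
top
6 [349.  232.5] r 55.4 ang -66.0 mod72 34.6
9 [343. 261.] r 55.3 ang -137.3 mod72 35.3
11 [313.45 264.36] r 55.5 ang 151.3 mod72 35.9
wrist
78 [363.44 179.63] r 54.3 ang 7.2 mod72 35.8
76 [428.62 202.38] r 54.9 ang -65.7 mod72 34.9
89 [320.79 233.51] r 54.9 ang 78.8 mod72 35.4
88 [421.09 267.16] r 54.5 ang -137.0 mod72 35.6
106 [357.49 284.62] r 54.3 ang 150.4 mod72 35.0
19.225 [5.18745675e-01 1.96795268e-04 2.35667663e-01] [-0.17282017 -0.16674538  0.387408  ]
(np.int32(267), array([298.94, 186.04]), array([286, 181,  27,  11], dtype=int32)) [[0.56365137 0.00906815 0.084     ]]
(np.int32(3456), array([195.76, 245.78]), array([162, 213,  68,  66], dtype=int32)) [[0.52958335 0.10444817 0.084     ]]
```

View pics/w11c.png

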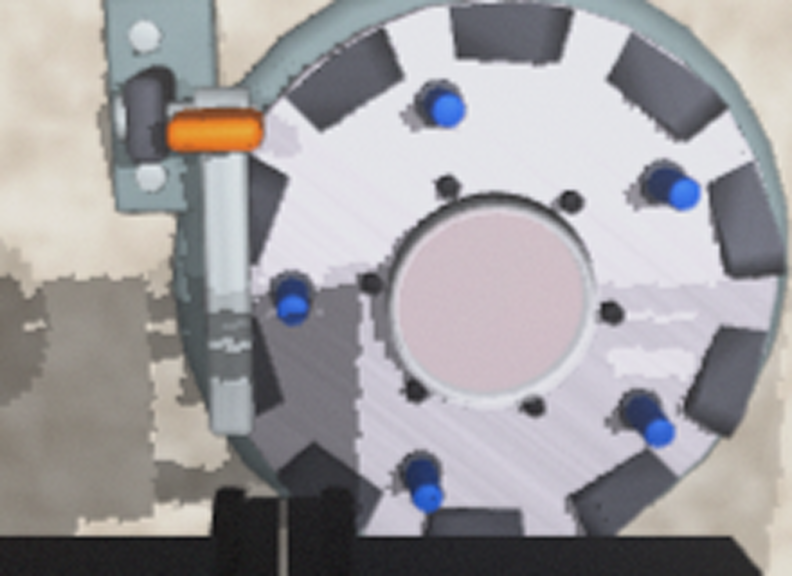

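View pics/s11.png

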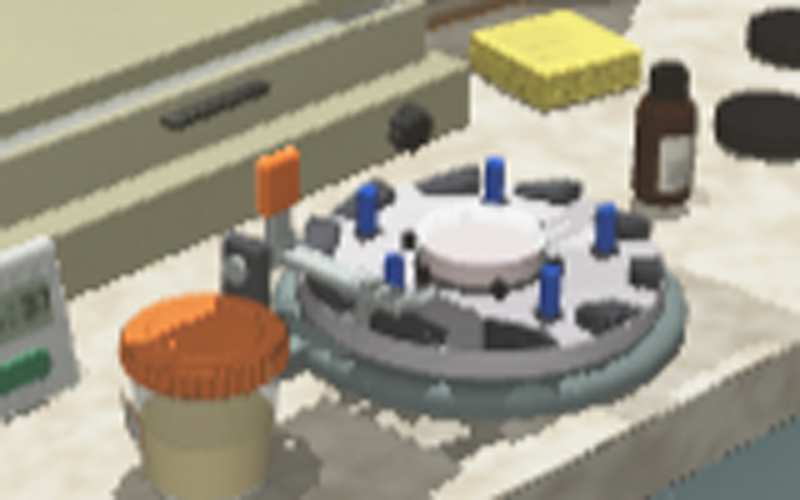

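The tab is back at its starting position: (0.5637, 0.0091) now against (0.5637, 0.0093). The wheel kept its angle after the press, and the dish lies inside its pins. The pawl is seated and the robot is clear.

```bash
python3 -c "
from rig import bot
print(bot.hand_in(),bot.read_state()['time_s'])"
```

```text
the job is handed in; nothing more can be done
the job is handed in; nothing more can be done
```

The job is done and handed in at about 19.4 s. I pushed the tab back so the pawl stayed up at roughly 0.6 rad. I then turned the wheel clockwise with the −y peg in two pushes and pressed the pawl down onto the wheel.

My last checks:
- **Wheel:** it stands at about −36.6° from the start (−0.64 rad, against −0.628 wanted). Single peg readings scattered by about ±0.7°, and the angle did not change when the pawl was pressed down.
- **Pawl:** the fingertip stopped at about 43 mm height, where the seated arm should be 43.5 mm, with 12 N on it. The tab is back at its starting position to within 0.3 mm.
- **Surroundings:** the dish lies inside its pins. In the pictures the cup and bottle stand where they were.

No check failed. The only disagreement was an early partial-view wheel reading at the second push, about 0.5 to 1.5° off the later one, which I replaced with the clear-view measurement.

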